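# Guard down and clamp held for the cut

## Robot

A 6-joint arm with a two-finger parallel gripper is mounted at the origin on the work surface. World frame = base frame: x ahead of the robot, y to its left, z up, the work surface at z = 0. Lengths are in m, angles in rad, forces in N, time in s.
With the tool pointing down it reaches from about 0.3 to 0.85 m from the base axis. Payload 4.2 kg.
Tool frame: the origin (TCP) lies between the finger pads; the fingertips stand 22 mm ahead of it and the grasp point (between the pads) lies 3 mm ahead of it; z points along the fingers, x is the direction in which the jaws open and shut, and the axes are right-handed (so a half turn about z gives the same grasp; the last joint's range is limited). The gripper opens to 91 mm and grips with 3 to 60 N. Pads are 32 mm wide; open, the fingers measure 118 mm over their backs; the gripper's body (76 mm by 178 mm) begins 60 mm behind the grasp point.
Start: joints at [-1.317, 0.32, 1.565, -0, 1.257, -0.02], TCP at [0.155, -0.554, 0.236] pointing down, gripper open.
Joint ranges: [-3.11, 3.11], [-0.84, 2.01], [0.21, 2.61], [-1.34, 4.49], [0.05, 2.63], [-2.56, 2.56]. Speed limits (rad/s): [2.57, 2.57, 3.14, 3.14, 3.14, 3.14].

## Interface

Orientations are given as a 3x3 rotation matrix whose columns are the frame's x, y, z axes.
In Python, from bench import sensors, cams, ticket gives the robot as it stands.
- The arm moves only by the tool arm_command, never from a script. Its argument "moves" is a list of rows, each an object with "travel": the shift along the tool's x, y, z in m, a list of three; "yaw": the turn about the tool's z in degrees; "fingers": the opening, from -1 (shut) to 1 (fully open). A call has 1 to 12 rows; each row is the pose to reach, as a shift and turn from the pose measured when the call began, along the tool's axes at that moment; what a row does not reach only later rows make up. A row lasts 1/10 s, in which the tool goes at most 50 mm and 8.59 degrees, less where a joint would pass 70% of its speed; a pose out of reach is approached as far as the arm can. A call with a gripper value outside its range is refused whole. The fingers move at their own pace and stop on an object; the grip force is fixed at half the most. Time passes only in rows, so rows that repeat a pose let the fingers close. It gives the time, the measured TCP pose, the force and the opening at its end, in the units of the state.
- sensors.state(): the state, without advancing time (a new reading comes with each control period).
- cams.get_image(name): name is "scene" or "top" or "wrist"; returns a dict with "color" (480x640x3 uint8, red, green, blue), "intrinsics" (3x3 intrinsics, pixels), "world_from_camera" (4x4, takes a point from camera to world coordinates); the wrist camera has in their place "mount" (4x4, takes a point from camera to tool coordinates, whose origin is the TCP and whose axes are the tool frame's). Camera axes: x right, y up, looking along -z (the intrinsics and any distortion apply to the point x, -y, -z); pixel columns grow to the right and rows downward; lengths in m; the calibration is good to about 2 mm. The wrist camera is an equidistant fisheye: a pixel r from the principal point sees the ray r / f radians off the axis. A picture is of the moment at which its call begins: read the wrist's pose just before it. There is no depth.
- ticket.hand_in(): hands the job in, once; it reports no verdict.
The state is a dict: "time": time; "joints": joint angles; "qd": joint speeds; "joint_torque": joint torques, N m; "position": TCP position; "tool_rot": TCP orientation; "wrist_force": force on the tool from outside, world axes, zero at the start; "moment": the same for the moment, N m; "width": finger opening in m.
Only numpy, scipy, OpenCV 4.12 (cv2) and the standard library are available. Lean on these libraries where they do the work, as an engineer would, in place of code of your own. Each camera call takes 0.05 s, during which the arm holds its last target.

## Task

I am about to cut the balsa sheet that lies in the guillotine: fold its clear finger guard all the way down onto the side cheeks, then press the clamp lever down until it is level (parallel to the bed) and keep holding it there, so that the bar grips the sheet. Do not push the lever on to its bottom stop, which would bruise the soft wood, do not shift the sheet, and leave the raised knife and everything else on the bench alone. Your program finishes while the lever is still held level: do not let go.

Things in the scene. Friction and masses are not known exactly. Their poses are not given: they have to be found in the camera images.
- guillotine: Small lever guillotine, fixed; grey bed plate 240 x 310 mm. Origin on the bench; bed from x -130 to +110, y -155 to +155, top 40 mm up. Cut line along y at x = +110 (far edge). Side cheeks on the bed at y = -150 and +150 (9 thick, x 18 to 108, up to 114 above the bench) carry the guard hinge and, under it, the clamp shaft. Low fence at y = +130 to +140 (all mm).
- guard (a joint): Clear guard's hinge: 0 = fully down on the cheeks, sloping down to -x (0.56 rad below horizontal); grows as it opens; starts 1.0 to 1.5, leaning up to -x. Stiff, stays where left; 2 to 4 N at the free edge folds it. Hinge line along the guillotine's y at x = +97 mm, 112 mm above the bench. Panel 312 mm long (y), 4 mm thick, reaching 95 mm from the hinge. Push its outer face (upper when shut).
- guard_edge (a point): Middle of the guard's free edge, an aluminium strip 312 mm long, 10 mm wide and 8 mm thick; the point lies on the strip's outer face, 90 mm from the hinge line. Shut, it is 68 mm above the bench and 19 mm out along the guillotine's +x.
- clamp_lever (a joint): Sprung lever on a shaft along the guillotine's y at x = +85 mm, 72 mm above the bench: 0 = at rest, pointing to -x and 0.50 rad upwards; grows as pressed; 0.50 = level; 0.74 = bottom stop. Springs up when let go. Push needed at mid grip: 2 to 3 N to start; the bar meets the sheet at 0.28, then a second spring yields: about 6 N at 0.30, 11 N at 0.50, 17 N at the stop.
- lever_grip (a point): Middle of the upper face of the lever's black plastic grip (92 mm long along the lever, 28 wide, 18 thick), 130 mm from the shaft, at the guillotine's y = -205 mm, outside cheek and bed (36 mm free between grip and bed). 142 mm above the bench at rest, 81 mm when level.
- clamp_bar: Rubber-faced pressure bar of the clamp, under the guard, 260 mm long (y) and 24 mm wide, carried by the shaft and moved by the lever; origin and axes on the shaft line. At rest its rubber is about 10 mm above the sheet.
- balsa_sheet: Pale balsa sheet 300 x 100 x 6 mm lying on the bed along the guillotine's x, by the fence, passing under the bar and out beyond the cut line. Origin: centre of its underside.
- knife_arm (a joint): Raised knife arm with black handle beyond the far edge of the bed (pivot at its +y end); value = angle above the bed, 1.05 to 1.3 at the start; stiff. Not to be touched. It stands in the plane x = +119 mm of the guillotine, over y > -35 mm, up to 0.5 m high.
- knife_handle (a point): Middle of the knife arm's handle, 395 mm from its pivot.
- pencil: Flat carpenter's pencil, 140 mm, on the bed. Leave alone. Origin: centre of its underside.
- steel_rule: Aluminium safety rule, 320 x 35 x 10 mm, on the bench. Leave alone.
- balsa_strip: Balsa off-cut strip, 110 x 18 x 6 mm, on the bed. Leave alone.
- tape_roll: Roll of masking tape, diameter 84, 24 mm high, on the bench. Leave alone.
- glue_bottle: White glue bottle, diameter 54, 140 mm high. Leave alone.
- sanding_block: Cork sanding block, 110 x 60 x 30 mm. Leave alone.
- tumbler: Steel drinking tumbler with black lid, diameter 80, 170 mm high. Leave alone.

How it is judged:
On the way, in this order (a step that is already met when the one before it is completed fails the run):
1. the guard is folded fully down (value of joint guard below 0.07 rad), for 0.2 s.
2. the clamp lever is pressed level and the bar grips the sheet (value of joint clamp_lever between 0.41 and 0.59 rad and contact force between clamp_bar and balsa_sheet above 7 N), for 0.5 s.
At the end, for the whole second after the job is handed in: The robot still presses the clamp lever's grip (over 3 N) and holds it still and level (joint 0.50 +- 0.09 rad), the bar presses on the balsa sheet with over 7 N, the guard is down (within 0.09 rad), the sheet has shifted less than 8 mm; knife and other things are where they were (all of step 2 and velocity of joint clamp_lever between -0.1 and 0.1 rad/s and contact force between any of the fingers, the arm and clamp_lever above 3 N and value of joint guard below 0.09 rad and distance of balsa_sheet from where it was at the start of the episode below 0.008 m); the arm keeps its last pose, push and grip.
It fails at once if the lever is pushed down to its bottom stop (value of joint clamp_lever above 0.7 rad).
It fails at once if the sheet is shifted by more than 12 mm (distance of balsa_sheet from where it was at the start of the episode above 0.012 m).
It fails at once if the raised knife is moved (distance of knife_handle from where it was at the start of the episode above 0.02 m).
It fails at once if something else on the bench is moved by more than 25 mm (distance of any of pencil, steel_rule, balsa_strip, tape_roll, glue_bottle, sanding_block, tumbler from where it was at the start of the episode above 0.025 m).
It also fails if it takes over 43 s, if anything falls off the work surface, if the arm or the gripper's body presses on something with over 40 N, if the wrist force passes 120 N, or if a joint passes its speed limit or range.

## Working session

There is one attempt and no reset: what is moved stays moved. The work goes in short steps, Python scripts to look and compute and a tool call to move; the robot and the scene stay as the last step left them, time stands still between calls to the robot, and variables do not carry over. Pictures are saved under pics/ and viewed, and the job is handed in when it is done.

Besides the shell and the picture viewer there is one more tool, called by a JSON object that holds its "api" and its "payload", one argument or row to a line. arm_command: Moves the arm, as the interface text tells. Its arguments: {"type":"object","properties":{"moves":{"type":"array","items":{"type":"object","properties":{"travel":{"type":"array","items":{"type":"number"}},"yaw":{"type":"number"},"fingers":{"type":"number"}}}}},"required":["moves"]}

```bash
ls; mkdir -p pics; python3 - <<'E'
from bench import sensors,cams
import cv2,numpy as np
s=sensors.state()
print(s)
for n in ["scene","top","wrist"]:
    im=cams.get_image(n)
    cv2.imwrite(f"pics/{n}0.png",im["color"][:,:,::-1])
    np.savez(f"pics/{n}0.npz",**{k:v for k,v in im.items()})
    print(n,{k:np.round(v,4).tolist() for k,v in im.items() if k!="color"})
E
```

```text
pics
{'time': 0.0, 'joints': array([-1.31700037e+00,  3.20315799e-01,  1.56569291e+00, -2.85456727e-05,
        1.25742979e+00, -1.99743055e-02]), 'qd': array([-5.55500259e-05, -1.28831301e-03,  1.61349709e-03,  1.15057881e-03,
       -9.91615682e-04,  1.14022697e-04]), 'joint_torque': array([ 1.86351470e-03, -4.12453294e+01, -2.31973815e+01,  7.27668498e-02,
        4.57814592e-02, -1.57572508e-04]), 'position': array([ 0.15534406, -0.55311562,  0.23510116]), 'tool_rot': array([[ 2.70371248e-01, -9.62756017e-01, -4.89740255e-04],
       [-9.62754372e-01, -2.70371691e-01,  1.77989613e-03],
       [-1.84601761e-03, -9.73316616e-06, -9.99998296e-01]]), 'wrist_force': array([ 0.69656306, -0.35566828,  0.96959425]), 'moment': array([-0.03320898, -0.03775121, -0.00962628]), 'width': 0.0911030807996719}
scene {'intrinsics': [[529.2188, 0.0, 326.0322], [0.0, 529.2188, 245.9763], [0.0, 0.0, 1.0]], 'world_from_camera': [[0.252, -0.683, 0.6856, 1.2979], [0.9677, 0.1835, -0.1728, -0.1241], [-0.0078, 0.707, 0.7072, 0.8703], [0.0, 0.0, 0.0, 1.0]]}
top {'intrinsics': [[488.8912, 0.0, 314.1757], [0.0, 488.8912, 237.3733], [0.0, 0.0, 1.0]], 'world_from_camera': [[0.0153, 0.9942, -0.1062, 0.4751], [-0.9999, 0.015, -0.0032, 0.0607], [-0.0016, 0.1062, 0.9943, 1.0906], [0.0, 0.0, 0.0, 1.0]]}
wrist {'intrinsics': [[371.6483, 0.0, 319.3072], [0.0, 371.6483, 238.8556], [0.0, 0.0, 1.0]], 'mount': [[1.0, -0.0004, 0.0005, 0.0016], [-0.0002, -0.9556, -0.2948, -0.0827], [0.0006, 0.2948, -0.9556, -0.1491], [0.0, 0.0, 0.0, 1.0]]}
```

View pics/scene0.png

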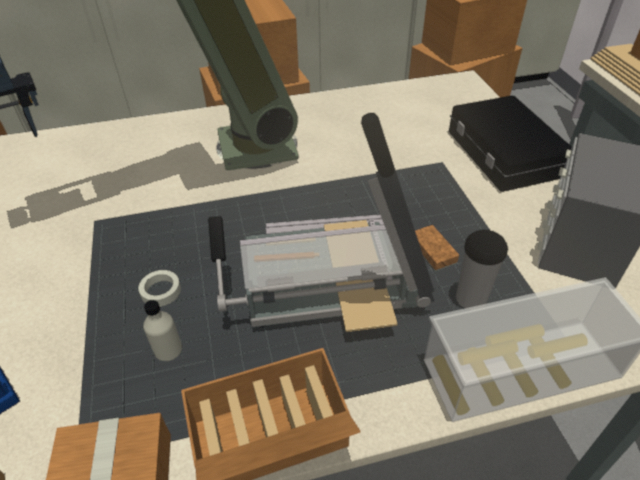

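View pics/top0.png

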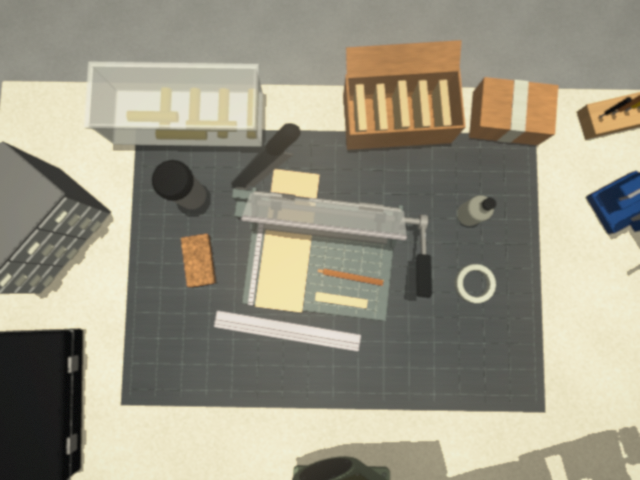

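View pics/wrist0.png

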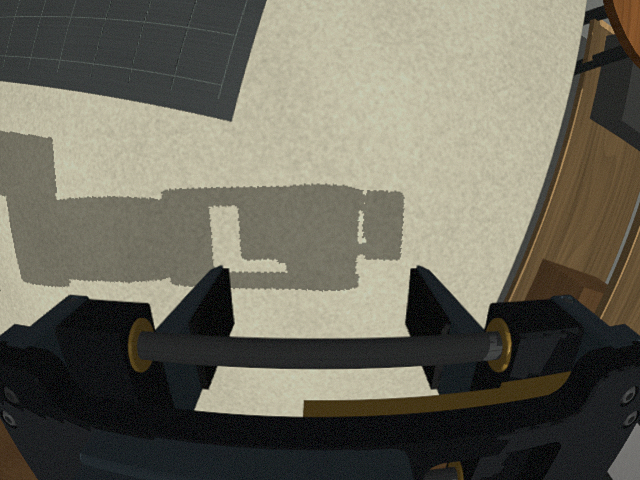

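The scene and top views show the guillotine ahead of the robot. In the top view its bed is at about (245-392, 190-318) and the grip at (424,276). The guard stands up, at about (245-410, 190-238). The rule, tape, bottle, block and tumbler are around it. I'll zoom in to pick landmarks.

```bash
python3 - <<'E'
import cv2
a=cv2.imread("pics/top0.png")[150:350,200:460]; cv2.imwrite("pics/top0z.png",cv2.resize(a,None,fx=3,fy=3,interpolation=cv2.INTER_CUBIC))
a=cv2.imread("pics/scene0.png")[170:350,190:450]; cv2.imwrite("pics/scene0z.png",cv2.resize(a,None,fx=3,fy=3,interpolation=cv2.INTER_CUBIC))
E
```

```text
(no output)
```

View pics/top0z.png

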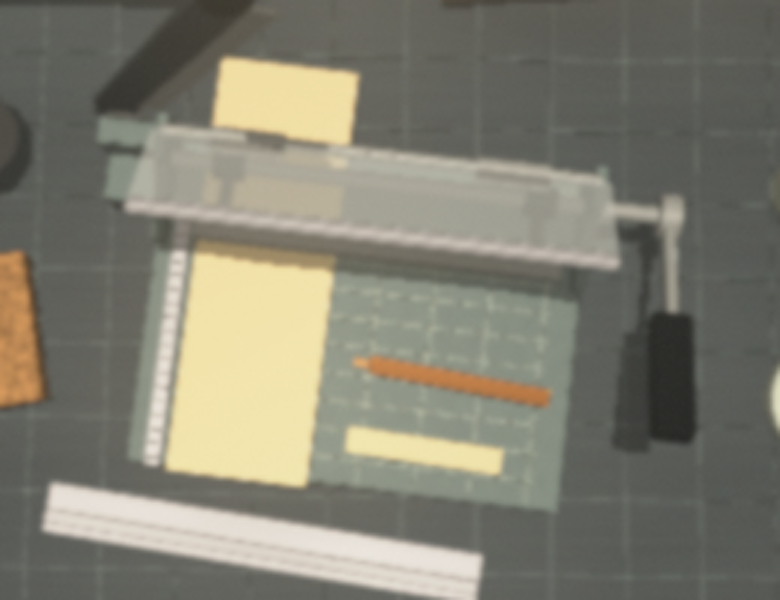

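View pics/scene0z.png

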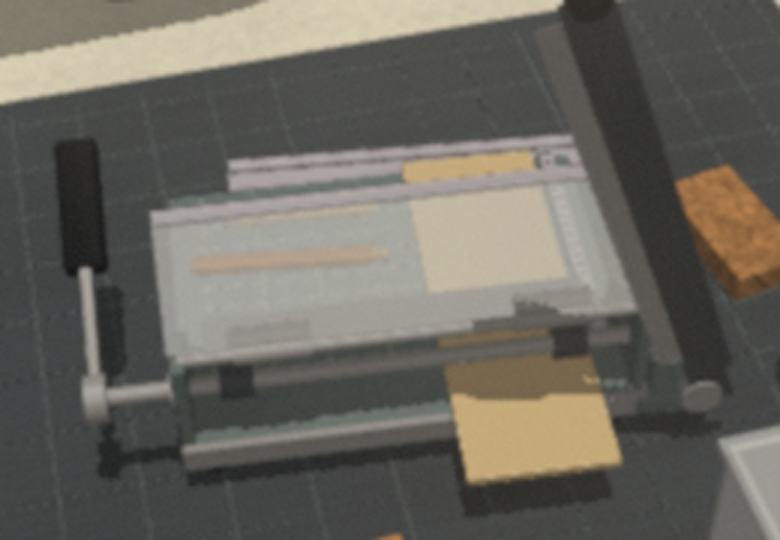

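```bash
cat > h.py <<'E'
import numpy as np
def proj(npz,P):
    K=npz["intrinsics"];T=np.linalg.inv(npz["world_from_camera"])
    c=T[:3,:3]@np.asarray(P)+T[:3,3]
    return np.array([K[0,0]*c[0]/-c[2]+K[0,2],K[1,1]*-c[1]/-c[2]+K[1,2]])
D={n:dict(np.load(f"pics/{n}0.npz")) for n in("top","scene")}
def g2w(p,P):
    x,y,a=p[:3];c,s=np.cos(a),np.sin(a);P=np.asarray(P)/1000
    return np.array([x+c*P[0]-s*P[1],y+s*P[0]+c*P[1],P[2]])
def edge(th,y,r=95,off=0):
    # th above shut; direction -x; angle phi above horizontal
    ph=th-0.56
    return [97-r*np.cos(ph)+off*np.sin(ph),y,112+r*np.sin(ph)+off*np.cos(ph)]
E
python3 - <<'E'
from h import *
from scipy.optimize import least_squares
t=lambda u,v:(200+u/3,150+v/3); s=lambda u,v:(190+u/3,170+v/3)
L=lambda d,y,off=9:[85-d*np.cos(.5)+off*np.sin(.5),y,72+d*np.sin(.5)+off*np.cos(.5)]
obs=[("top",lambda p:[-130,-155,40],t(556,511)),("top",lambda p:[-130,155,40],t(131,462)),
("top",lambda p:edge(p[3],156),t(126,208)),("top",lambda p:edge(p[3],-156),t(618,267)),
("top",lambda p:[97,156,112],t(163,127)),("top",lambda p:[97,-156,112],t(606,180)),
("top",lambda p:L(130,-205),t(671,378)),("top",lambda p:[85,-205,80],t(672,212)),
("scene",lambda p:edge(p[3],-156),s(152,212)),("scene",lambda p:[97,-156,112],s(172,362)),
("scene",lambda p:L(130,-205),s(81,200)),("scene",lambda p:[85,-205,72],s(96,398)),("scene",lambda p:[110,-155,40],s(188,452))]
f=lambda p:np.concatenate([proj(D[n],g2w(p,F(p)))-o for n,F,o in obs])
r=least_squares(f,[.5,0,0,1.2],loss="soft_l1")
print(r.x);print(r.fun.reshape(-1,2).round(1))
p=r.x
print("grip",g2w(p,[85-130*np.cos(.5)+9*0,-205,142]),"level",g2w(p,[-45,-205,81]))
for y in(-156,0,156):print("edge",y,g2w(p,edge(p[3],y,90)),g2w(p,[19,y,68]))
E
```

```text
[ 0.55732729  0.05098454 -0.10117807  1.36253316]
[[ 0.2  0.1]
 [-2.9 -0.7]
 [-1.7  0.2]
 [-0.5 -0.3]
 [-4.7  0.1]
 [ 0.4 -0. ]
 [ 0.6 -3.9]
 [-1.5  0.2]
 [-1.  -0.5]
 [-1.8 -0. ]
 [-0.9  0.6]
 [ 0.2 -0.2]
 [-2.1 -1.2]]
grip [ 0.50768417 -0.15002924  0.142     ] level [ 0.49185129 -0.14842181  0.081     ]
edge -156 [ 0.57585434 -0.10769832  0.17672068] [ 0.56047326 -0.10613676  0.068     ]
edge 0 [0.5916112  0.04750388 0.17672068] [0.57623012 0.04906544 0.068     ]
edge 156 [0.60736807 0.20270607 0.17672068] [0.59198699 0.20426763 0.068     ]
```

The pose fit is good to a few mm, with guard angle ≈1.36, and the grip and edge heights are consistent. Next I'll work out the waypoints.

```bash
cat >> h.py <<'E'
p=[0.55732729,0.05098454,-0.10117807,1.36253316]
def plan(pts,s=None):
    from bench import sensors
    s=s or sensors.state();R=s["tool_rot"];o=s["position"]
    c=np.cos(p[2]);sn=np.sin(p[2])
    want=np.array([sn,-c,0]); v=R.T@want
    print("t",s["time"],"pos",o.round(4),"F",s["wrist_force"].round(2),"w",round(s["width"],4),"yaw",np.degrees(np.arctan2(v[1],v[0])).round(1))
    l=R.T@(np.array([c,sn,0])); g=np.array([[c,sn],[-sn,c]])@(o[:2]-p[:2]); print("guill tip mm",(g*1000).round(1),((o[2]-.022)*1000).round(1))
    for q in pts:
        w=g2w(p,q); w[2]+=.022
        print(q,"world",w.round(4),"travel",(R.T@(w-o)*1000).round(1))
def unproj(d,u,v,z):
    K=d["intrinsics"];T=d["world_from_camera"]
    r=T[:3,:3]@np.array([(u-K[0,2])/K[0,0],-(v-K[1,2])/K[1,1],-1]);return T[:3,3]+r*(z-T[2,3])/r[2]
E
python3 - <<'E'
from h import *
plan([(30,-80,200),(30,-80,172),(20,-80,80),(-35,-205,200),(-35,-205,81)])
print("bottle top",unproj(D["top"],489,204,.14),"tape",unproj(D["top"],477,283,.02))
E
```

```text
t 0.15 pos [ 0.1554 -0.5533  0.2353] F [ 0.05  0.76 -0.5 ] w 0.091 yaw 21.5
guill tip mm [-338.8 -641.7] 213.3
(30, -80, 200) world [ 0.5791 -0.0316  0.222 ] travel [-387.6 -549.    13.8]
(30, -80, 172) world [ 0.5791 -0.0316  0.194 ] travel [-387.6 -549.    41.8]
(20, -80, 80) world [ 0.5691 -0.0306  0.102 ] travel [-391.1 -539.7  133.8]
(-35, -205, 200) world [ 0.5018 -0.1494  0.222 ] travel [-295.1 -442.7   13.7]
(-35, -205, 81) world [ 0.5018 -0.1494  0.103 ] travel [-294.9 -442.7  132.7]
bottle top [ 0.64791509 -0.27942064  0.14      ] tape [ 0.49482824 -0.29226516  0.02      ]
```

{"api": "arm_command", "payload": {
  "moves": [
    {"travel":[-0.03,-0.04,-0.01],"yaw":5,"fingers":-1},
    {"travel":[-0.39,-0.55,-0.01],"yaw":21.5,"fingers":-1},
    {"travel":[-0.39,-0.55,-0.01],"yaw":21.5,"fingers":-1},
    {"travel":[-0.39,-0.55,-0.01],"yaw":21.5,"fingers":-1},
    {"travel":[-0.39,-0.55,-0.01],"yaw":21.5,"fingers":-1},
    {"travel":[-0.39,-0.55,-0.01],"yaw":21.5,"fingers":-1},
    {"travel":[-0.39,-0.55,-0.01],"yaw":21.5,"fingers":-1},
    {"travel":[-0.39,-0.55,-0.01],"yaw":21.5,"fingers":-1},
    {"travel":[-0.39,-0.55,-0.01],"yaw":21.5,"fingers":-1},
    {"travel":[-0.39,-0.55,-0.01],"yaw":21.5,"fingers":-1},
    {"travel":[-0.39,-0.55,-0.01],"yaw":21.5,"fingers":-1},
    {"travel":[-0.39,-0.55,-0.01],"yaw":21.5,"fingers":-1}
  ]
}}

```text
time: 1.35
position: [0.5296, -0.0896, 0.2456]
tool_rot: [[-0.101, -0.995, -0.001], [-0.995, 0.101, 0.001], [-0.001, 0.001, -1.0]]
wrist_force: [0.2, -0.8, -0.2]
width: 0.001
```

```bash
python3 -c "
from h import *
plan([(30,-80,200),(30,-80,172),(20,-80,80)])"
```

```text
t 1.35 pos [ 0.5296 -0.0896  0.2456] F [ 0.15 -0.8  -0.23] w 0.001 yaw 0.0
guill tip mm [ -13.4 -142.7] 223.6
(30, -80, 200) world [ 0.5791 -0.0316  0.222 ] travel [-62.7 -43.4  23.7]
(30, -80, 172) world [ 0.5791 -0.0316  0.194 ] travel [-62.6 -43.4  51.7]
(20, -80, 80) world [ 0.5691 -0.0306  0.102 ] travel [-62.5 -33.5 143.7]
```

{"api": "arm_command", "payload": {
  "moves": [
    {"travel":[-0.063,-0.043,0.015],"yaw":0,"fingers":-1},
    {"travel":[-0.063,-0.043,0.02],"yaw":0,"fingers":-1},
    {"travel":[-0.063,-0.043,0.02],"yaw":0,"fingers":-1},
    {"travel":[-0.063,-0.043,0.02],"yaw":0,"fingers":-1}
  ]
}}

```text
time: 1.75
position: [0.5784, -0.031, 0.2249]
tool_rot: [[-0.1, -0.995, -0.003], [-0.995, 0.1, 0.001], [-0.0, 0.003, -1.0]]
wrist_force: [-0.1, -0.7, 0.2]
width: 0.0003
```

```bash
python3 -c "
from h import *
from bench import cams
import cv2
plan([(30,-80,172),(20,-80,80)])
o=[cams.get_image(n)['color'][:,:,::-1] for n in('top','scene','wrist')]
z=[cv2.resize(o[0][120:340,190:490],(400,293)),cv2.resize(o[1][150:370,180:480],(400,293))]
cv2.imwrite('pics/a1.png',np.hstack(z));cv2.imwrite('pics/a1w.png',o[2])"
```

```text
t 1.75 pos [ 0.5784 -0.031   0.2249] F [-0.14 -0.74  0.25] w 0.0003 yaw 0.1
guill tip mm [ 29.2 -79.4] 202.9
(30, -80, 172) world [ 0.5791 -0.0316  0.194 ] travel [ 0.6 -0.9 30.9]
(20, -80, 80) world [ 0.5691 -0.0306  0.102 ] travel [  0.6   8.9 122.9]
```

View pics/a1.png

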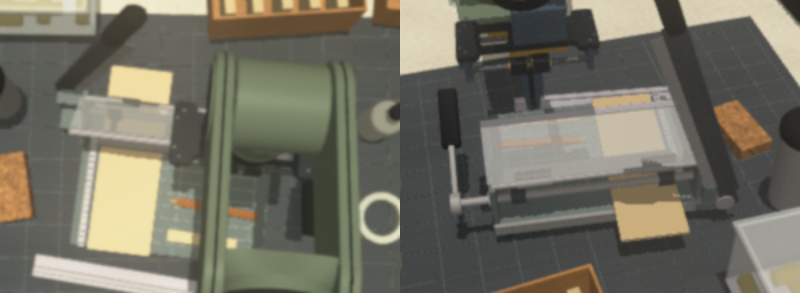

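View pics/a1w.png

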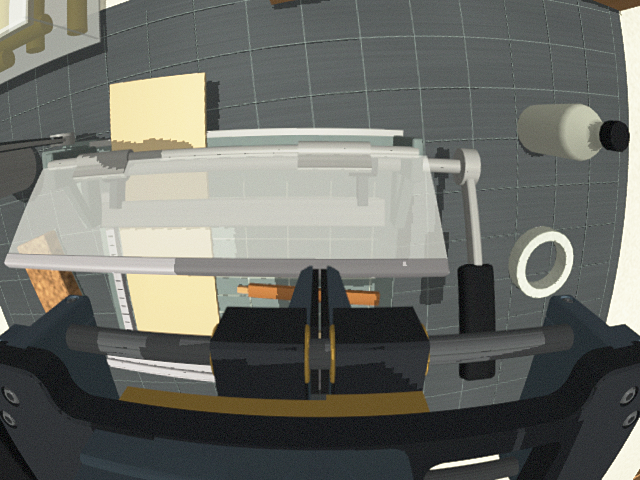

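The wrist view shows the guard strip running from (8,262) to (447,268), with the fingertips at (320,268). I'll check that against the model before pressing.

```bash
cat >> h.py <<'E'
def wproj(P,s,im):
    M=im["mount"];q=s["tool_rot"].T@(np.asarray(P)-s["position"]);c=M[:3,:3].T@(q-M[:3,3])
    d=np.array([c[0],-c[1],-c[2]]);n=np.hypot(d[0],d[1]);th=np.arctan2(n,d[2]);K=im["intrinsics"]
    return K[0,0]*th*d[:2]/n+K[:2,2]
E
python3 -c "
from h import *
from bench import cams,sensors
s=sensors.state();im=cams.get_image('wrist')
for P in [edge(p[3],-156),edge(p[3],156),edge(p[3],-156,85,4),edge(p[3],-156,95,4),edge(p[3],156,85,4),[-130,-155,40],[110,-155,40],[85-130*.878+4,-205,142],[85,-205,80],[97,-156,112]]: print(np.round(P),wproj(g2w(p,P),s,im).round())
print('tip',wproj(s['position']+s['tool_rot'][:,2]*.022,s,im))
"
```

```text
[  31. -156.  180.] [444. 273.]
[ 31. 156. 180.] [  5. 266.]
[  41. -156.  176.] [443. 255.]
[  34. -156.  183.] [446. 271.]
[ 41. 156. 176.] [  6. 252.]
[-130 -155   40] [385. 359.]
[ 110 -155   40] [400. 132.]
[ -25. -205.  142.] [479. 320.]
[  85 -205   80] [466. 166.]
[  97 -156  112] [421. 152.]
tip [315.68319117 296.08715235]
```

{"api": "arm_command", "payload": {
  "moves": [
    {"travel":[0,-0.004,0.01],"yaw":0,"fingers":-1},
    {"travel":[0,-0.004,0.018],"yaw":0,"fingers":-1},
    {"travel":[0,-0.004,0.026],"yaw":0,"fingers":-1},
    {"travel":[0,-0.003,0.034],"yaw":0,"fingers":-1},
    {"travel":[0,-0.002,0.042],"yaw":0,"fingers":-1},
    {"travel":[0,-0.001,0.05],"yaw":0,"fingers":-1}
  ]
}}

```text
time: 2.55
position: [0.579, -0.0325, 0.1754]
tool_rot: [[-0.103, -0.995, -0.0], [-0.995, 0.103, 0.001], [-0.001, 0.0, -1.0]]
wrist_force: [-0.6, -0.1, 0.6]
width: 0.0008
```

```bash
cat > look.py <<'E'
from h import *
from bench import cams
import cv2,sys
o=[cams.get_image(n)['color'][:,:,::-1] for n in('scene','wrist')]
z=[cv2.resize(o[0][150:370,180:480],(390,286)),cv2.resize(o[1],(390,286))]
cv2.imwrite(f'pics/{sys.argv[1]}.png',np.hstack(z));plan([(25,-80,80),(-35,-205,200),(-35,-205,81)])
E
python3 look.py a2
```

```text
t 2.65 pos [ 0.5787 -0.0324  0.1746] F [0.25 0.65 0.46] w 0.0005 yaw -0.1
guill tip mm [ 29.7 -80.8] 152.6
(25, -80, 80) world [ 0.5741 -0.0311  0.102 ] travel [-0.8  4.6 72.6]
(-35, -205, 200) world [ 0.5018 -0.1494  0.222 ] travel [124.2  64.6 -47.4]
(-35, -205, 81) world [ 0.5018 -0.1494  0.103 ] travel [124.3  64.4  71.6]
```

View pics/a2.png

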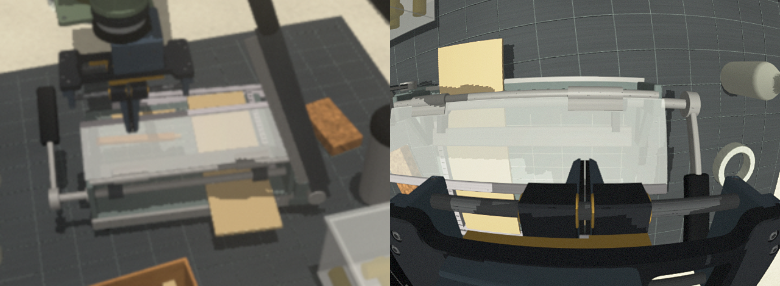

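```bash
python3 -c "
from h import *
from bench import cams,sensors
import cv2
s=sensors.state();im=cams.get_image('wrist')
cv2.imwrite('pics/a2w.png',im['color'][:,:,::-1])
for th in (.7,.8,.9,1,1.1,1.2,1.36): print(th,[wproj(g2w(p,edge(th,y,95,3)),s,im).round() for y in(-156,-130,50,100)], np.round(edge(th,0,95,4)))
"
```

```text
0.7 [array([438., 315.]), array([397., 316.]), array([120., 310.]), array([ 64., 305.])] [  3.   0. 129.]
0.8 [array([443., 319.]), array([401., 321.]), array([113., 314.]), array([ 56., 308.])] [  6.   0. 138.]
0.9 [array([448., 322.]), array([404., 324.]), array([105., 316.]), array([ 48., 310.])] [  9.   0. 147.]
1 [array([453., 324.]), array([408., 326.]), array([ 97., 317.]), array([ 39., 310.])] [ 13.   0. 156.]
1.1 [array([460., 324.]), array([412., 326.]), array([ 88., 316.]), array([ 30., 310.])] [ 18.   0. 164.]
1.2 [array([466., 322.]), array([417., 324.]), array([ 79., 314.]), array([ 20., 307.])] [ 23.   0. 172.]
1.36 [array([478., 314.]), array([425., 317.]), array([ 63., 306.]), array([  4., 299.])] [ 34.   0. 183.]
```

View pics/a2w.png

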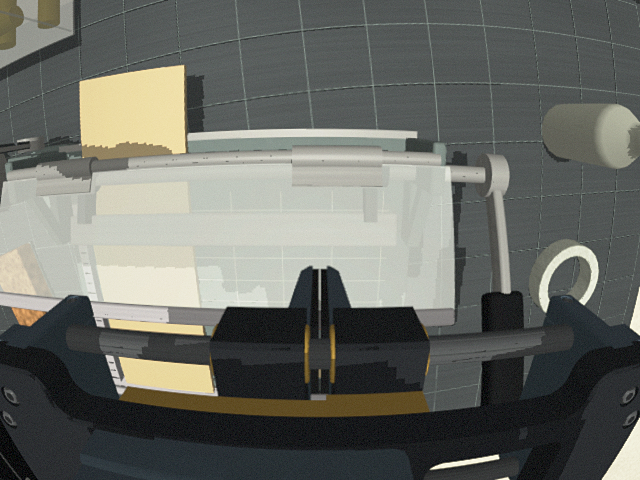

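The guard is following: its right end is now at (455,323), so the angle is about 1.03. I'll keep going.

{"api": "arm_command", "payload": {
  "moves": [
    {"travel":[0,0,0.008],"yaw":0,"fingers":-1},
    {"travel":[0,0,0.016],"yaw":0,"fingers":-1},
    {"travel":[0,0.001,0.024],"yaw":0,"fingers":-1},
    {"travel":[0,0.002,0.032],"yaw":0,"fingers":-1},
    {"travel":[0,0.003,0.04],"yaw":0,"fingers":-1},
    {"travel":[0,0.004,0.047],"yaw":0,"fingers":-1},
    {"travel":[0,0.005,0.054],"yaw":0,"fingers":-1},
    {"travel":[0,0.005,0.061],"yaw":0,"fingers":-1}
  ]
}}

```text
time: 3.5
position: [0.5744, -0.0319, 0.114]
tool_rot: [[-0.103, -0.995, 0.0], [-0.995, 0.103, 0.001], [-0.001, -0.0, -1.0]]
wrist_force: [1.0, -0.7, 1.5]
width: 0.0005
```

```bash
python3 look.py a3
```

```text
t 3.6 pos [ 0.5732 -0.0318  0.1131] F [-0.63 -0.42 -0.17] w 0.0006 yaw -0.1
guill tip mm [ 24.2 -80.8] 91.1
(25, -80, 80) world [ 0.5741 -0.0311  0.102 ] travel [-0.8 -0.9 11.1]
(-35, -205, 200) world [ 0.5018 -0.1494  0.222 ] travel [ 124.2   59.4 -108.8]
(-35, -205, 81) world [ 0.5018 -0.1494  0.103 ] travel [124.3  58.9  10.2]
```

View pics/a3.png

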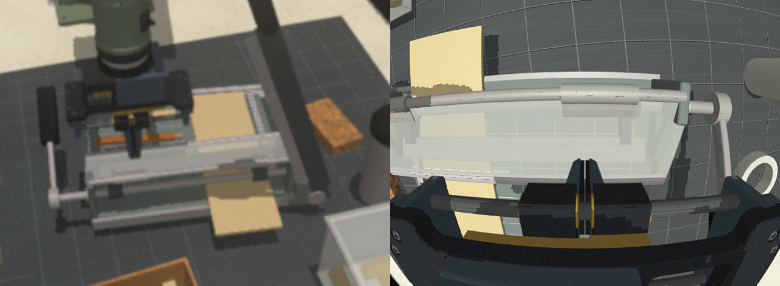

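The guard is nearly down: its strip is at row ~178 in the wrist half. Next come small presses onto the stop.

{"api": "arm_command", "payload": {
  "moves": [
    {"travel":[0,0,0.005],"yaw":0,"fingers":-1},
    {"travel":[0,0,0.009],"yaw":0,"fingers":-1},
    {"travel":[0,0,0.012],"yaw":0,"fingers":-1}
  ]
}}

```text
time: 3.9
position: [0.5731, -0.0318, 0.1008]
tool_rot: [[-0.102, -0.995, -0.004], [-0.995, 0.102, 0.001], [-0.001, 0.004, -1.0]]
wrist_force: [-1.0, 0.1, 9.0]
width: 0.0005
```

{"api": "arm_command", "payload": {
  "moves": [
    {"travel":[0,0,0.002],"yaw":0,"fingers":-1},
    {"travel":[0,0,0.002],"yaw":0,"fingers":-1}
  ]
}}

```text
time: 4.1
position: [0.5734, -0.0318, 0.1007]
tool_rot: [[-0.103, -0.995, -0.002], [-0.995, 0.103, 0.001], [-0.001, 0.002, -1.0]]
wrist_force: [-4.1, -0.6, 11.6]
width: 0.0005
```

{"api": "arm_command", "payload": {
  "moves": [
    {"travel":[0,0,0.002],"yaw":0,"fingers":-1},
    {"travel":[0,0,0.002],"yaw":0,"fingers":-1}
  ]
}}

```text
time: 4.3
position: [0.5734, -0.0318, 0.1007]
tool_rot: [[-0.102, -0.995, -0.001], [-0.995, 0.102, 0.001], [-0.001, 0.001, -1.0]]
wrist_force: [-3.2, 0.9, 13.6]
width: 0.0002
```

The tip stops at 79 mm while the force climbs to 13.6 N, which matches the shut height I expected. I'll lift off and check.

{"api": "arm_command", "payload": {
  "moves": [
    {"travel":[0,0,-0.03],"yaw":0,"fingers":-1},
    {"travel":[0,0,-0.08],"yaw":0,"fingers":-1},
    {"travel":[0,0.01,-0.12],"yaw":0,"fingers":-1},
    {"travel":[0.05,0.03,-0.125],"yaw":0,"fingers":-1},
    {"travel":[0.09,0.045,-0.125],"yaw":0,"fingers":-1},
    {"travel":[0.124,0.06,-0.125],"yaw":0,"fingers":-1},
    {"travel":[0.124,0.06,-0.125],"yaw":0,"fingers":-1},
    {"travel":[0.124,0.06,-0.125],"yaw":0,"fingers":-1}
  ]
}}

```text
time: 5.1
position: [0.5008, -0.1494, 0.2255]
tool_rot: [[-0.104, -0.995, -0.001], [-0.995, 0.104, 0.002], [-0.001, 0.001, -1.0]]
wrist_force: [-0.0, 0.2, 0.8]
width: 0.0007
```

```bash
python3 -c "
from h import *
from bench import cams,sensors
import cv2
s=sensors.state();im=cams.get_image('wrist');a=im['color'][:,:,::-1].copy()
for th,c in((0,(0,0,255)),(.1,(0,255,0))):
  a=cv2.polylines(a,[np.int32([wproj(g2w(p,edge(th,y,95,4)),s,im) for y in(-156,156)])],False,c)
G=[85-130*np.cos(.5)+4.3,-205,142]
for d in (-46,46):
  for y in (-14,14):
    q=wproj(g2w(p,[G[0]-d*.878,-205+y,142+d*.479]),s,im);cv2.circle(a,(int(q[0]),int(q[1])),3,(255,255,0),-1)
cv2.imwrite('pics/b1.png',a)
plan([(-35,-205,160),(-35,-205,81)])
b=cams.get_image('scene')['color'][170:350,190:450,::-1];cv2.imwrite('pics/b1s.png',cv2.resize(b,None,fx=3,fy=3))
"
```

```text
t 5.15 pos [ 0.5012 -0.1488  0.2255] F [-0.38  0.66 -1.92] w 0.0003 yaw -0.1
guill tip mm [ -35.6 -204.4] 203.5
(-35, -205, 160) world [ 0.5018 -0.1494  0.182 ] travel [ 0.6 -0.7 43.5]
(-35, -205, 81) world [ 0.5018 -0.1494  0.103 ] travel [  0.7  -0.8 122.5]
```

View pics/b1.png

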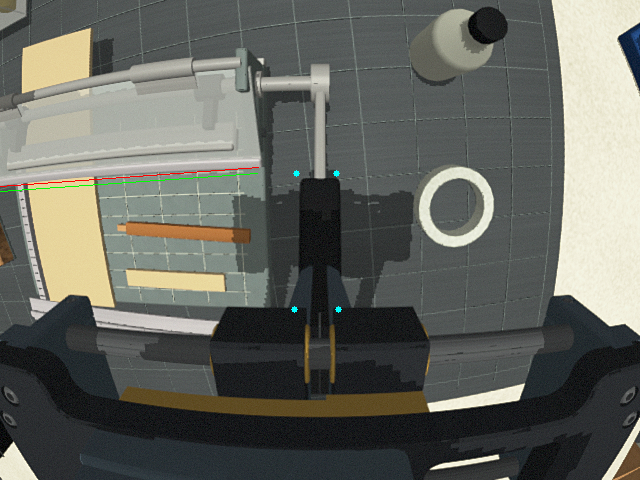

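View pics/b1s.png

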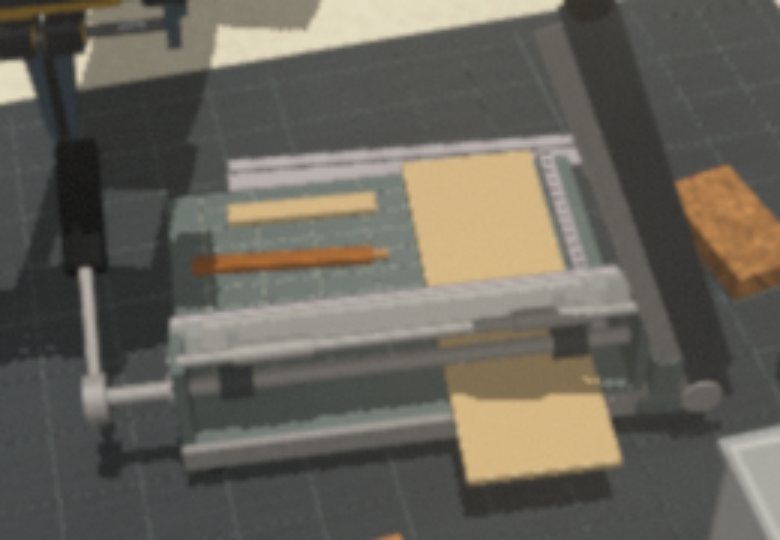

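The guard is down, since the red 0-rad line coincides with its edge. The grip is at (320,180-), about 3 mm from the model. Now I'll press the lever in stages.

{"api": "arm_command", "payload": {
  "moves": [
    {"travel":[0.002,0,0.025],"yaw":0,"fingers":-1},
    {"travel":[0.003,0,0.045],"yaw":0,"fingers":-1},
    {"travel":[0.003,0,0.055],"yaw":0,"fingers":-1},
    {"travel":[0.003,0,0.065],"yaw":0,"fingers":-1},
    {"travel":[0.003,0,0.075],"yaw":0,"fingers":-1},
    {"travel":[0.003,0,0.083],"yaw":0,"fingers":-1},
    {"travel":[0.003,0,0.09],"yaw":0,"fingers":-1}
  ]
}}

```text
time: 5.9
position: [0.5011, -0.1512, 0.1352]
tool_rot: [[-0.102, -0.995, -0.001], [-0.995, 0.102, 0.001], [-0.001, 0.001, -1.0]]
wrist_force: [-0.8, -0.3, 3.5]
width: 0.0002
```

```bash
python3 look.py b2;python3 look.py b2
```

```text
t 6.0 pos [ 0.501  -0.1513  0.1347] F [0.39 0.5  3.27] w 0.0005 yaw -0.1
guill tip mm [ -35.6 -206.9] 112.7
(25, -80, 80) world [ 0.5741 -0.0311  0.102 ] travel [-126.9  -60.5   32.8]
(-35, -205, 200) world [ 0.5018 -0.1494  0.222 ] travel [ -2.   -0.4 -87.3]
(-35, -205, 81) world [ 0.5018 -0.1494  0.103 ] travel [-1.8 -0.6 31.7]
t 6.1 pos [ 0.5013 -0.1513  0.1356] F [-1.65  0.69  3.42] w 0.0007 yaw -0.1
guill tip mm [ -35.3 -206.9] 113.6
(25, -80, 80) world [ 0.5741 -0.0311  0.102 ] travel [-126.9  -60.2   33.7]
(-35, -205, 200) world [ 0.5018 -0.1494  0.222 ] travel [ -2.   -0.2 -86.4]
(-35, -205, 81) world [ 0.5018 -0.1494  0.103 ] travel [-1.8 -0.3 32.6]
```

View pics/b2.png

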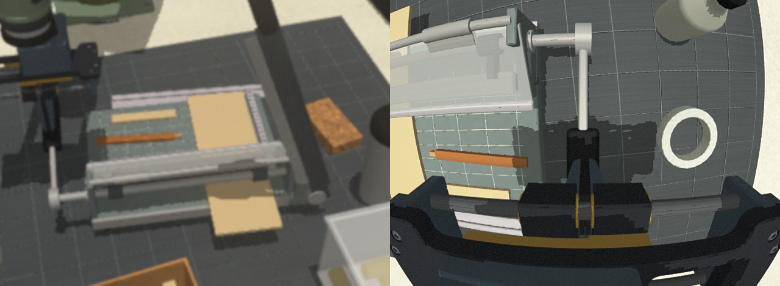

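The lever is moving, with 3.4 N at the wrist and an angle of about 0.25. I'll press on toward level.

{"api": "arm_command", "payload": {
  "moves": [
    {"travel":[0,0,0.006],"yaw":0,"fingers":-1},
    {"travel":[0,0,0.012],"yaw":0,"fingers":-1},
    {"travel":[0,0,0.018],"yaw":0,"fingers":-1},
    {"travel":[0,0,0.023],"yaw":0,"fingers":-1},
    {"travel":[0,0,0.027],"yaw":0,"fingers":-1},
    {"travel":[0,0,0.03],"yaw":0,"fingers":-1},
    {"travel":[0,0,0.032],"yaw":0,"fingers":-1},
    {"travel":[0,0,0.032],"yaw":0,"fingers":-1}
  ]
}}

```text
time: 6.9
position: [0.4981, -0.1511, 0.1039]
tool_rot: [[-0.102, -0.995, -0.008], [-0.995, 0.102, 0.002], [-0.001, 0.008, -1.0]]
wrist_force: [-9.1, 0.1, 13.0]
width: 0.0005
```

```bash
python3 look.py b3; python3 -c "
from h import *
from bench import cams,sensors
import cv2
b=cams.get_image('scene')['color'][170:350,190:450,::-1];cv2.imwrite('pics/b3s.png',cv2.resize(b,None,fx=3,fy=3))
s=sensors.state();im=cams.get_image('wrist');a=im['color'][:,:,::-1].copy()
# grip far end upper edges for level/other angles
for th,c in((.41,(0,255,0)),(.5,(0,0,255)),(.59,(255,0,0))):
  al=.5-th
  for y in(-14,14):
    q=wproj(g2w(p,[85-84*np.cos(al)+9*np.sin(al),-208+y,72+84*np.sin(al)+9*np.cos(al)]),s,im);cv2.circle(a,(int(q[0]),int(q[1])),2,c,-1)
cv2.imwrite('pics/b3.png',a)"
```

```text
t 7.0 pos [ 0.4981 -0.1511  0.1041] F [-9.33  0.16 12.24] w 0.0003 yaw -0.0
guill tip mm [ -38.5 -207. ] 82.1
(25, -80, 80) world [ 0.5741 -0.0311  0.102 ] travel [-127.1  -63.4    1.8]
(-35, -205, 200) world [ 0.5018 -0.1494  0.222 ] travel [  -2.2   -2.6 -117.9]
(-35, -205, 81) world [ 0.5018 -0.1494  0.103 ] travel [-2.  -3.5  1.1]
```

View pics/b3.png

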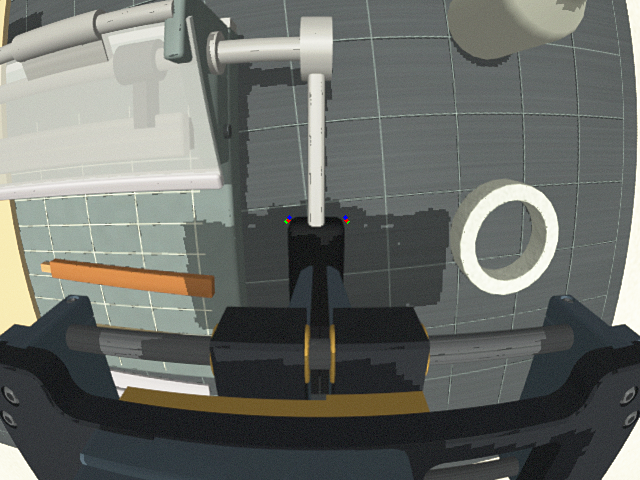

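View pics/b3s.png

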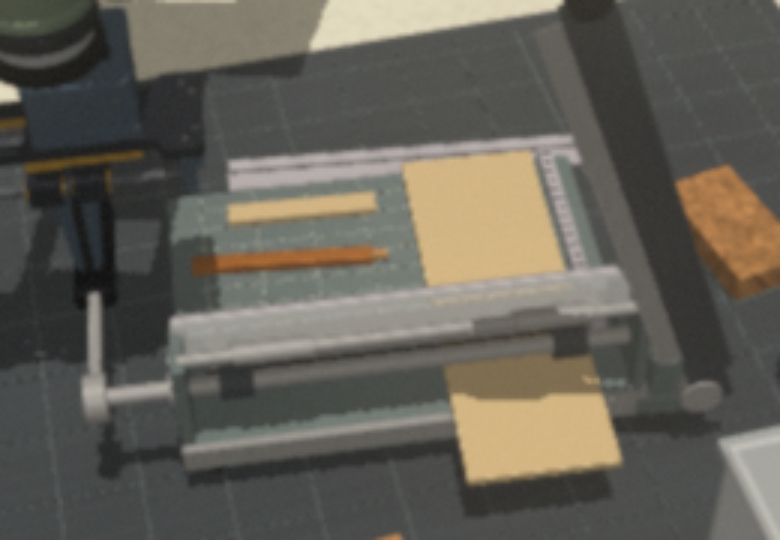

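The tip is at 82 mm with a 12 N push, and a level lever should give 81 mm and about 11.6 N. I'll relax the sideways load, settle and dwell.

{"api": "arm_command", "payload": {
  "moves": [
    {"travel":[0,0,0.001],"yaw":0,"fingers":-1},
    {"travel":[0,0,0.001],"yaw":0,"fingers":-1},
    {"travel":[0,0,0.001],"yaw":0,"fingers":-1},
    {"travel":[0,0,0.001],"yaw":0,"fingers":-1},
    {"travel":[0,0,0.001],"yaw":0,"fingers":-1},
    {"travel":[0,0,0.001],"yaw":0,"fingers":-1},
    {"travel":[0,0,0.001],"yaw":0,"fingers":-1},
    {"travel":[0,0,0.001],"yaw":0,"fingers":-1}
  ]
}}

```text
time: 7.9
position: [0.4981, -0.1511, 0.1045]
tool_rot: [[-0.102, -0.995, -0.007], [-0.995, 0.102, 0.002], [-0.001, 0.007, -1.0]]
wrist_force: [-2.5, 0.8, 10.4]
width: 0.0007
```

```bash
python3 look.py b4; python3 - <<'E'
from h import *
from bench import cams,sensors
import cv2
im=cams.get_image('scene');a=cv2.resize(im['color'][200:320,190:310,::-1],None,fx=5,fy=5,interpolation=cv2.INTER_CUBIC)
for th,c in((.3,(0,255,255)),(.5,(0,0,255)),(.7,(255,0,0))):
  al=.5-th
  P=[wproj and proj(im,g2w(p,[85-d*np.cos(al),-206,72+d*np.sin(al)])) for d in(0,84,176)]
  cv2.polylines(a,[np.int32((np.array(P)-[190,200])*5)],False,c)
cv2.imwrite('pics/b4s.png',a)
d=cv2.absdiff(im['color'],D['scene']['color']).max(2);cv2.imwrite('pics/b4d.png',d)
E
```

```text
t 8.0 pos [ 0.4981 -0.1511  0.1045] F [-4.49  1.44 10.96] w 0.0001 yaw -0.0
guill tip mm [ -38.5 -207.1] 82.5
(25, -80, 80) world [ 0.5741 -0.0311  0.102 ] travel [-127.1  -63.5    2.2]
(-35, -205, 200) world [ 0.5018 -0.1494  0.222 ] travel [  -2.2   -2.7 -117.5]
(-35, -205, 81) world [ 0.5018 -0.1494  0.103 ] travel [-2.1 -3.6  1.5]
```

View pics/b4s.png

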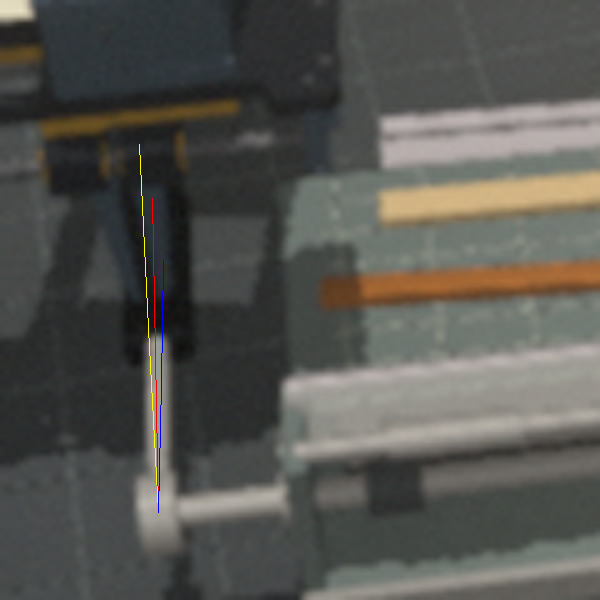

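View pics/b4d.png

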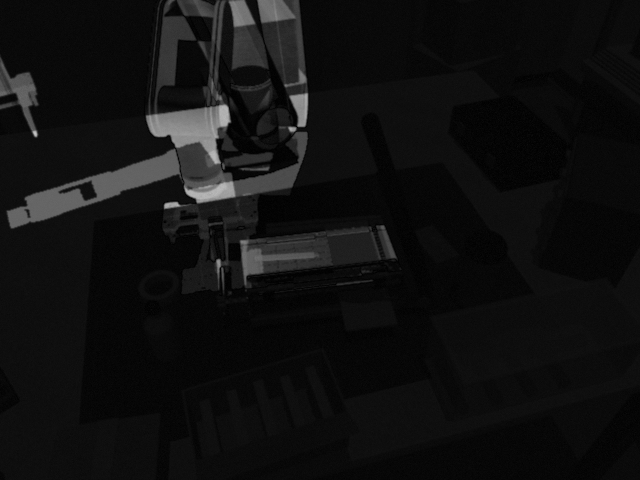

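The picture shows nothing else moved, and the lever lies along the red (0.50) line. I'll lower it 1.5 mm to sit in the middle of the band, dwell, and then hand in.

{"api": "arm_command", "payload": {
  "moves": [
    {"travel":[0,0,0.001],"yaw":0,"fingers":-1},
    {"travel":[0,0,0.002],"yaw":0,"fingers":-1},
    {"travel":[0,0,0.002],"yaw":0,"fingers":-1},
    {"travel":[0,0,0.002],"yaw":0,"fingers":-1},
    {"travel":[0,0,0.002],"yaw":0,"fingers":-1},
    {"travel":[0,0,0.002],"yaw":0,"fingers":-1},
    {"travel":[0,0,0.002],"yaw":0,"fingers":-1},
    {"travel":[0,0,0.002],"yaw":0,"fingers":-1}
  ]
}}

```text
time: 8.85
position: [0.498, -0.1511, 0.104]
tool_rot: [[-0.102, -0.995, -0.006], [-0.995, 0.102, 0.002], [-0.001, 0.006, -1.0]]
wrist_force: [-3.5, 1.4, 11.5]
width: 0.0006
```

```bash
python3 look.py b5; python3 look.py b6
```

```text
t 8.95 pos [ 0.498  -0.1511  0.1039] F [-4.13  0.85 11.01] w 0.0008 yaw -0.1
guill tip mm [ -38.6 -207. ] 81.9
(25, -80, 80) world [ 0.5741 -0.0311  0.102 ] travel [-127.1  -63.5    1.7]
(-35, -205, 200) world [ 0.5018 -0.1494  0.222 ] travel [  -2.2   -2.9 -118.1]
(-35, -205, 81) world [ 0.5018 -0.1494  0.103 ] travel [-2.  -3.6  0.9]
t 9.05 pos [ 0.498  -0.1511  0.1039] F [-3.59  0.99 12.04] w 0.0006 yaw -0.1
guill tip mm [ -38.6 -207.1] 81.9
(25, -80, 80) world [ 0.5741 -0.0311  0.102 ] travel [-127.1  -63.5    1.7]
(-35, -205, 200) world [ 0.5018 -0.1494  0.222 ] travel [  -2.2   -2.9 -118.1]
(-35, -205, 81) world [ 0.5018 -0.1494  0.103 ] travel [-2.1 -3.6  0.9]
```

The tip is steady at 82 mm with an 11-12 N push, so I'm handing in.

```bash
python3 -c "
from bench import ticket
print(ticket.hand_in())"
```

```text
the job is handed in; nothing more can be done
None
```

The guard is folded down, and the clamp lever is held about level with the closed fingertips still pressing on its grip. I handed the job in at about 9 s; no verdict was reported.

- **Guard:** it stopped moving with the tip at 79 mm while the push rose to 13.6 N. Its edge then matched the fully shut line in the wrist picture.
- **Lever:** the tip held still at 82 mm, against 81 mm when level, which puts the joint at about 0.49 rad. The push was a steady 11–12 N, against about 11.6 N expected there.
- **Sheet, knife and other things:** a before/after comparison of the scene picture showed changes only at the arm, its shadow, the guard and the lever.

**Limits of these checks:**
- I had no direct reading of the bar's force on the sheet; I inferred it from the lever's height and push.
- The fitted guillotine pose was about 3 mm off sideways at the grip, and up to about 10 mm at one landmark in the first fit. I corrected for the grip offset before pressing.
- A side load of about 4 N from friction remains on the grip.

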